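# Clamp the drain hook and hang the staining basket

### The arm

A 6-joint arm with a two-finger parallel gripper is mounted at the origin on the work surface. World frame = base frame: x ahead of the robot, y to its left, z up, the work surface at z = 0. Lengths are in mm, angles in rad, forces in N, time in s.
With the tool pointing down it reaches from about 275 to 750 mm from the base axis. Payload 10.2 kg.
Tool frame: the origin (TCP) lies on the front face of the gripper's body, between the roots of the fingers; the fingertips stand 73 mm ahead of it and the grasp point (between the pads) lies ctrl.grip_depth ahead of it (ctrl.grip_depth is the distance from the TCP to the grasp point, in mm); z points along the fingers, y is the direction in which the jaws open and shut (so a half turn about z gives the same grasp; the last joint's range is limited). The gripper opens to 85 mm and grips with 20 to 120 N. Pads are 22 mm wide; open, the fingers measure 114 mm over their backs; the gripper's body (76 mm by 85 mm) begins 54 mm behind the grasp point. The pads swing forward as they close: fully open they stand 13 mm farther back than shut.
Start: joints at [-1.5, 0.313, 1.498, -0, 1.331, -0.223], TCP at [152.022, -502.515, 303.894] pointing down, gripper open.
Joint ranges: [-2.94, 2.94], [-0.97, 2.17], [0.19, 2.56], [-1.23, 4.37], [0.02, 3.11], [-2.88, 2.88]. Speed limits (rad/s): [2.39, 2.39, 3.01, 3.14, 3.14, 3.14].

### API

Orientations are given as a unit quaternion [w, x, y, z].
In Python, from rig import readout, capture, ctrl, nets gives the robot as it stands. The module is installed in compiled form; this text tells all that it offers.
- The arm moves only by the tool apply_moves, never from a script. Its argument "targets" is a list of rows, each a list of 4 numbers: the shift along the tool's x, y, z in cm, then the turn about the tool's z in degrees. A call has 1 to 8 rows; each row shifts and turns the commanded pose from where the row before left it, along the tool's axes as they then stand; what a row does not reach is not made up. A row lasts 1/10 s, in which the tool goes at most 50 mm and 8.59 degrees, less where a joint would pass 70% of its speed; a pose out of reach is approached as far as the arm can. A call with a gripper value outside its range is refused whole. "grip" is the finger opening in cm, from 0 to 8.54, set as the call begins (left out, the last holds). The fingers move at their own pace and stop on an object; "force" is the grip in N (left out, the last holds). Time passes only in rows, so rows that do not move let the fingers close. It gives the time, the measured TCP pose, the force and the opening at its end, in the units of the state.
- readout.sense(): the state, without advancing time (a new reading comes with each control period).
- capture(name): name is "side" or "top" or "wrist"; returns a dict with "img" (400x640x3 uint8, red, green, blue), "fov_y" (degrees; the focal length in pixels is half the picture's height over the tangent of half this angle, whatever the lens; pixels are square), "cx", "cy" (the principal point, pixels), "eye" and "rotation" of the camera in the world. Camera axes: x right, y down, z forward; pixel columns grow to the right and rows downward; lengths in mm; the calibration is good to about 2 mm. A picture is of the moment at which its call begins. There is no depth.
- ctrl.finish_job(): hands the job in, once; it reports no verdict.
Trained networks look in the newest picture that a camera, given by its name, has taken for a name from the list of things; names that differ only in an ending like _2 or _b are one class to them, and where a whole thing is asked for, a point or a joint stands for the part that bears it (a point fixed in the world has none). Each returns a list of dicts, best first, with "score" (0 to 1); they miss things now and then, are a little off and sometimes report something else, mostly with a low value. They report only what shows in the picture. A call takes as long as a camera call. They do not tell look-alikes from the thing itself.
- nets.boxes_of(camera, target): "location" ([column, row] as shares, 0 to 1, of the picture: columns of its width, rows of its height, amid what is visible of it).
The state is a dict: "time_s": time; "joints": joint angles; "dq": joint speeds; "tau": joint torques, N m; "eef_pos": TCP position; "ee_rot": TCP orientation; "force": force on the tool from outside, world axes, zero at the start; "wrist_torque": the same for the moment, N m; "grip_width": opening from 0.0 (shut) to 1.0 (fully open).
Only numpy, scipy, OpenCV 4.12 (cv2) and the standard library are available. Lean on these libraries where they do the work, as an engineer would, in place of code of your own. Each camera call takes 0.05 s, during which the arm holds its last target.

### The job

Get the drain stand ready and hang up the blue-handled staining basket: push the blue hook bracket along its channel until its foot is fully home against the end stop, then screw the three-armed ring clockwise (seen from above) down its stud by pushing its arms round, about one and a half turns, until the resistance clearly rises and the jaw clamps the foot firmly. Then hang the blue-handled basket by its handle on the bracket's hook, let go and leave it hanging still over the drip tray; keep that basket upright, and leave the yellow-handled basket and the other things on the bench where they are.

Things in the scene. Friction and masses are not known exactly. Their poses are not given: they have to be found in the camera images.
- bed: Fixed clamping bed, 133 x 330 mm, top 12 mm high, white drip tray on its -x side; turned up to 0.2 rad. Origin: on the table, on the stud's axis. z up, +y: the way the bracket is pushed home, -x: side of channel, hook, tray. Channel along y at x = -50 mm between rails 20 mm high; blue end stop's face at y = +30 mm. Stud 18 mm thick, top 147 mm above the table.
- bracket: Loose blue hook bracket, 0.45 kg; foot 60 (x) x 230 (y) x 14 mm in the channel; origin: centre of its underside; axes as the bed's. Home: origin at x -50, y -85 mm in the bed's frame; starts 50 to 90 mm short (-y). Post 16 mm thick at y = -35, top 132 mm up. Hook bar 10 mm thick, axis 123 mm above the underside, runs 90 mm to -x, end turned up to 144 mm. Slides at 2 to 6 N.
- push_face (a point): Centre of the outer (-y) end face of the bracket's foot: an upright end wall 60 mm wide and 40 mm high, this point 25 mm above the foot's underside (37 mm above the table). Push here towards the bed's +y. The post is 80 mm away.
- hook_seat (a point): Top of the hook bar, at the middle of where the basket's handle should hang: 65 mm from the post's axis, 25 mm before the upturned end. Axes parallel to the bracket's: the bar runs along x, its open end at -x, upturned end reaches 16 mm above this point.
- jaw: Grey clamp jaw with black rubber pad, carried by the ring; moves straight down along the stud as the ring is screwed down, 14 mm a turn. Origin on the stud axis at the height of the pad's underside. Pad 30 x 30 mm centred at x = -50 mm in the bed's frame; it meets the foot's top (26 mm above the table) when the ring reads about 11 rad.
- ring (a joint): Turning angle of the threaded ring in rad; grows clockwise seen from above, lowering ring and jaw 2.23 mm a rad. 0 is fully up; starts at 0 to 2.5. The jaw touches the bracket's foot at about 11.0 and clamps it from there on: at 55 mm radius the push then rises from about 2 N to 6 N within 0.4 rad; hard end of thread at 12.2. Friction 0.1 N m; stays where it is left.
- ring_centre (a point): Ring's centre on the stud axis, half-way up its arms (137 mm above the table fully up, 112 when the jaw meets the foot). Hub 44 mm across, top 12.5 mm above this point. Three radial arms 120 degrees apart (one red, two black), 12 mm thick, 22 mm high, out to 74 mm radius. Nothing is under the arms for 35 mm but a 29 mm sleeve round the stud.
- red_arm_tip (a point): Outer end of the ring's red arm, on the arm's centre line, 74 mm from the ring's axis, half-way up the arm.
- blue_grip (a point): Centre of the blue grip tab (30 mm along y, 14 mm along x, 34 mm high) on top of the blue-handled basket, 117 mm above the basket's underside. z up. The white basket is 50 (x) x 84 (y) x 54 mm, about 0.25 kg; its handle is an arch across y, open along x.
- blue_eye (a point): Middle of the underside of the handle's cross bar, blue-handled basket: 92 mm above the basket's underside, 25 mm below the tab's centre. Bar 12 mm thick (x), 84 mm long (y); opening below it 72 mm wide, 38 mm high down to the rim. The hook bar goes through along the basket's x (either way round); this point then rests on its top.
- blue_basket: The blue-handled basket; origin at the centre of its underside, standing on the table at the start.
- yellow_basket: The same basket with a yellow handle; not to be moved.
- tube_rack: Orange tube rack, 186 x 76 x 45 mm, bystander; origin under its centre.
- bottle_a: Clear bottle with blue cap, 44 mm across, 115 mm high, bystander.
- bottle_b: Another such bottle, bystander.
- dish: Small yellow dish, 70 mm across, 18 mm high, bystander.
Mind the look-alikes: they are no part of the job. What is shaped like the blue_basket but purple is not meant.

How it is judged (in metres and radians):
On the way, in this order (a step that is already met when the one before it is completed fails the run):
1. the bracket is pushed home against the end stop (within 5 mm) (y of bracket in the frame of bed above -0.09 m and angle between bracket's own z axis and vertical below 0.08 rad), for 0.2 s.
2. the ring is screwed down and the jaw clamps the home bracket (over 6 N) (all of step 1 and contact force between jaw and bracket above 6 N), for 0.2 s.
3. the blue-handled basket hangs by its handle on the hook, let go (distance between blue_eye and hook_seat below 0.035 m and z of blue_eye in the frame of hook_seat above -0.008 m and contact force between blue_basket and bracket above 0.8 N and angle between blue_basket's own z axis and vertical below 0.3 rad and contact force between blue_basket and the fingers below 0.05 N and linear speed of blue_basket below 0.05 m/s), for 0.3 s.
At the end, for the whole second after the job is handed in: The bracket is home (within 5 mm of the stop, upright within 0.08 rad), the jaw presses on it with over 6 N, and the blue-handled basket hangs released and still on the hook: its bar within 35 mm of the seat point, at most 8 mm below it, tilted under 0.3 rad (all of step 2 and all of step 3); the robot touches nothing.
It fails at once if the blue-handled basket is tipped by more than 0.8 rad (angle between blue_basket's own z axis and vertical above 0.8 rad).
It fails at once if a bystander is displaced by more than 30 mm (distance of any of yellow_basket, tube_rack, bottle_a, bottle_b, dish from where it was at the start of the episode above 0.03 m).
It also fails if it takes over 72 s, if anything falls off the work surface, if the arm or the gripper's body presses on something with over 40 N, if the wrist force passes 120 N, or if a joint passes its speed limit or range.

## Working session

There is one attempt and no reset: what is moved stays moved. The work goes in short steps, Python scripts to look and compute and a tool call to move; the robot and the scene stay as the last step left them, time stands still between calls to the robot, and variables do not carry over. Pictures are saved under pics/ and viewed, and the job is handed in when it is done.

Besides the shell and the picture viewer there is one more tool, called after ">>>" by a JSON object that holds its "op" and its "data", one argument or row to a line. apply_moves: Moves the arm, as the interface text tells. Its arguments: {"type":"object","properties":{"targets":{"type":"array"},"grip":{"type":"number"},"force":{"type":"number"}},"required":["targets"]}

```bash
mkdir -p pics; ls; python3 - <<'E'
from rig import readout, capture, ctrl, nets
import cv2,numpy as np
print(readout.sense()); print(ctrl.grip_depth)
for n in ["side","top","wrist"]:
    c=capture(n); cv2.imwrite(f"pics/{n}0.png",c["img"][:,:,::-1])
    print(n,c["fov_y"],c["cx"],c["cy"],c["eye"],np.round(c["rotation"],4).tolist())
    for t in ["bracket","push_face","hook_seat","jaw","ring_centre","red_arm_tip","blue_grip","blue_eye","blue_basket","yellow_basket","bed"]:
        print(t,[(round(d["score"],2),round(d["location"][0]*640),round(d["location"][1]*400)) for d in nets.boxes_of(n,t)[:4]])
print(readout.sense()["time_s"])
E
```

```text
pics
{'time_s': 0.0, 'joints': array([-1.50038106e+00,  3.13435765e-01,  1.49843311e+00,  4.41499279e-05,
        1.33099209e+00, -2.23380849e-01]), 'dq': array([ 6.94579834e-04, -5.17586431e-04,  5.17156471e-04, -4.55350053e-05,
       -1.54724974e-03,  2.41907438e-05]), 'tau': array([-1.75366058e-04, -4.12264824e+01, -2.59743351e+01, -1.65221704e-04,
        4.17257994e-03, -1.00562886e-05]), 'eef_pos': array([ 152.02752611, -502.33669458,  303.34379426]), 'ee_rot': array([-6.30666220e-04,  9.89230439e-01,  1.46365076e-01,  6.98321962e-05]), 'force': array([ 0.10452419,  0.26190786, -0.8103308 ]), 'wrist_torque': array([ 0.0243647 , -0.02376505,  0.05236663]), 'grip_width': 0.9995879242062735}
53.900000000000006
side 45.559597868043966 323.30633137486876 205.7432409873614 [  368.02585787 -1241.14988641  1038.31464179] [-0.4435, 0.893, -0.0725, 0.0261]
bracket [(0.66, 340, 239)]
push_face [(0.72, 342, 237)]
hook_seat [(0.73, 322, 152)]
jaw [(0.72, 341, 186)]
ring_centre [(0.64, 350, 182)]
red_arm_tip [(0.94, 347, 179)]
blue_grip [(0.8, 323, 150), (0.62, 323, 171), (0.6, 348, 150)]
b
[... 486 characters left out ...]
, 348, 197)]
jaw [(0.96, 300, 180)]
ring_centre [(0.63, 294, 177), (0.47, 322, 187)]
red_arm_tip [(0.67, 210, 187), (0.62, 415, 159)]
blue_grip [(0.94, 206, 156), (0.82, 244, 193), (0.66, 214, 191)]
blue_eye [(0.92, 209, 185), (0.78, 204, 160), (0.58, 248, 192), (0.42, 263, 248)]
blue_basket [(0.94, 211, 189), (0.91, 206, 160), (0.59, 247, 187)]
yellow_basket [(0.76, 223, 236)]
bed [(0.75, 327, 187), (0.45, 295, 174)]
wrist 66.48136697295998 317.9648948652393 189.418883323734 [ 220.58299127 -481.92737745  374.3275539 ] [0.1147, 0.795, -0.5895, -0.0852]
bracket []
push_face []
hook_seat []
jaw []
ring_centre []
red_arm_tip []
blue_grip []
blue_eye []
blue_basket []
yellow_basket []
bed []
1.8
```

View pics/side0.png

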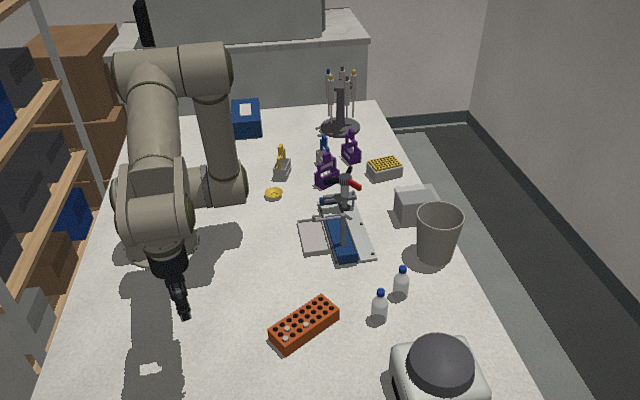

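View pics/top0.png

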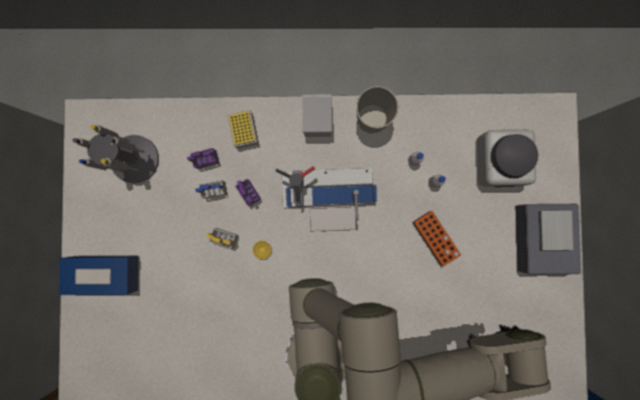

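View pics/wrist0.png

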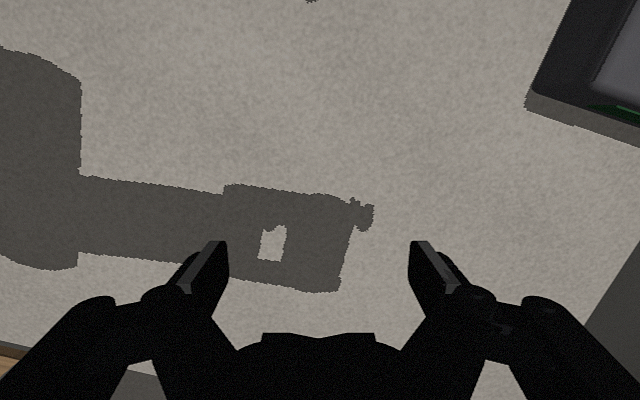

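```bash
python3 - <<'E'
import cv2
a=cv2.imread("pics/top0.png")[90:290,170:450]; cv2.imwrite("pics/topc.png",cv2.resize(a,None,fx=2.85,fy=2.85,interpolation=cv2.INTER_CUBIC))
a=cv2.imread("pics/side0.png")[110:290,240:450]; cv2.imwrite("pics/sidec.png",cv2.resize(a,None,fx=3.3,fy=3.3,interpolation=cv2.INTER_CUBIC))
E
```

```text
(no output)
```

View pics/topc.png

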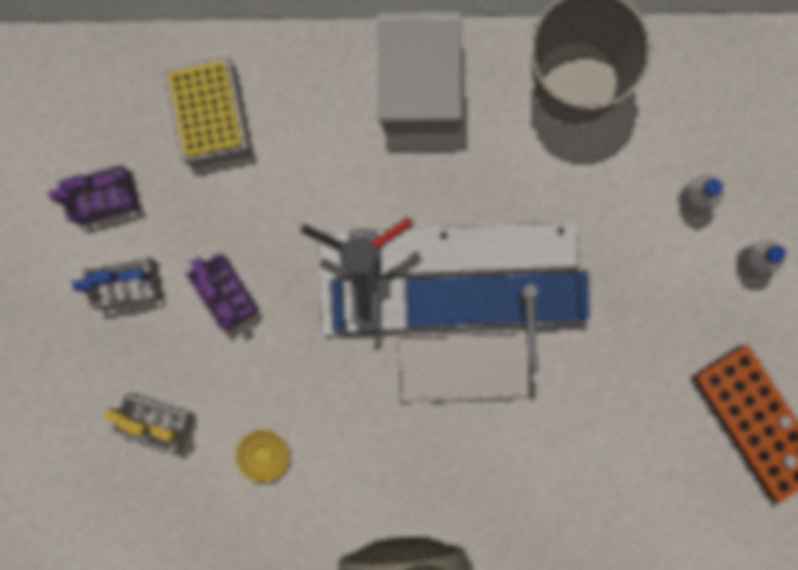

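View pics/sidec.png

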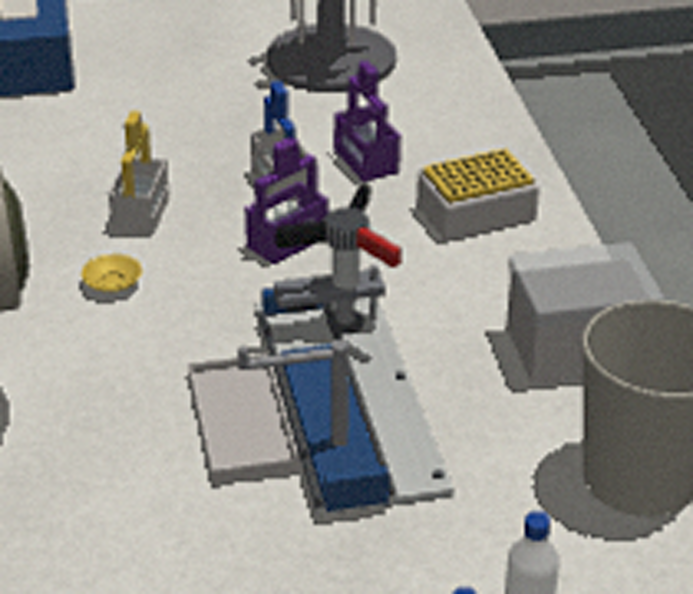

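```bash
cat > h.py <<'E'
import numpy as np, cv2
from scipy.spatial.transform import Rotation as R
def q2R(q): q=np.array(q,float); return R.from_quat([q[1],q[2],q[3],q[0]]).as_matrix()
class Cam:
    def __init__(s,fov,cx,cy,eye,rot):
        s.f=200/np.tan(np.radians(fov)/2); s.cx=cx;s.cy=cy;s.eye=np.array(eye,float);
        rot=np.array(rot); s.R=q2R(rot) if rot.size==4 else rot.reshape(3,3)
    def proj(s,P):
        p=(np.atleast_2d(P)-s.eye)@s.R
        return np.c_[s.f*p[:,0]/p[:,2]+s.cx, s.f*p[:,1]/p[:,2]+s.cy]
    def at_z(s,u,v,z):
        d=s.R@np.array([(u-s.cx)/s.f,(v-s.cy)/s.f,1]); return s.eye+d*(z-s.eye[2])/d[2]
    def ray(s,u,v):
        d=s.R@np.array([(u-s.cx)/s.f,(v-s.cy)/s.f,1]); return d/np.linalg.norm(d)
side=Cam(45.559597868043966,323.30633137486876,205.7432409873614,[368.02585787,-1241.14988641,1038.31464179],[-0.4435,0.893,-0.0725,0.0261])
top=Cam(53.24435543208208,318.72401381146517,202.56558752735754,[487.84260854,-30.99930309,1460.68988697],[0.0221,-0.7044,0.7094,-0.0082])
def tri(obs):
    A=np.zeros((3,3));b=np.zeros(3)
    for c,u,v in obs:
        d=c.ray(u,v);M=np.eye(3)-np.outer(d,d);A+=M;b+=M@c.eye
    p=np.linalg.solve(A,b); return p,[np.linalg.norm((np.eye(3)-np.outer(c.ray(u,v),c.ray(u,v)))@(p-c.eye)) for c,u,v in obs]
def camof(c): return Cam(c["fov_y"],c["cx"],c["cy"],c["eye"],c["rotation"])
E
python3 - <<'E'
from h import *
T=lambda x,y:(170+x/2.85,90+y/2.85)
S=lambda x,y:(240+x/3.3,110+y/3.3)
for n,(t,z) in dict(bedTR=((578,228),12),bedBL=((325,336),12),endTR=((588,272),52),endBR=((588,322),52),redtip=((411,221),135),blacktip=((303,228),135),posttop=((530,290),144)).items():
    print(n,top.at_z(*T(*t),z).round())
print("blue grip tri",tri([(top,*T(85,285)),(side,*S(278,95))]))
for n,t,s in [("redtip",(411,221),(398,256)),("posttop",(530,290),(340,350)),("hookend",(533,397),(243,352)),("hub",(360,243),(345,225)),("yellow",(113,415),(135,120))]:
    p,e=tri([(top,*T(*t)),(side,*S(*s))]);print(n,p.round(),np.round(e,1))
E
```

```text
bedTR [ 667. -200.   12.]
bedBL [532. 124.  12.]
endTR [ 607. -207.   52.]
endBR [ 545. -206.   52.]
redtip [662.   9. 135.]
blacktip [655. 136. 135.]
posttop [ 579. -128.  144.]
blue grip tri (array([600.20447669, 400.2410172 , 109.52809757]), [np.float64(8.375833534318014), np.float64(8.375833534317666)])
redtip [665.   9. 137.] [3.6 3.6]
posttop [ 582. -129.  137.] [2.3 2.3]
hookend [ 475. -132.  152.] [19.2 19.2]
hub [632.  69. 139.] [4.6 4.6]
yellow [435. 366. 113.] [1. 1.]
```

>>> {"op": "apply_moves", "data": {
  "targets": [
    [0,0,0,8.4],
    [0,0,0,8.4],
    [4.2,-2.4,0,0],
    [4.2,-2.4,0,0],
    [4.2,-2.4,0,0],
    [4.2,-2.4,0,0],
    [4.2,-2.4,0,0],
    [4.2,-2.4,0,0]
  ],
  "grip": 0
}}

```text
time_s: 2.6
eef_pos: [405.5, -357.1, 304.1]
ee_rot: [0.0, 1.0, 0.0, 0.0]
force: [0.3, -0.3, 0.5]
grip_width: -0.002
```

>>> {"op": "apply_moves", "data": {
  "targets": [
    [4.2,-2.4,0,0],
    [4.2,-2.4,0,0],
    [4.2,-2.4,0,0],
    [0,0,0,0],
    [0,0,0,0]
  ]
}}

```text
time_s: 3.1
eef_pos: [530.3, -285.8, 303.5]
ee_rot: [-0.0, 1.0, 0.001, -0.0]
force: [0.2, 0.6, 0.1]
grip_width: -0.0
```

```bash
python3 - <<'E'
from rig import *
import cv2,numpy as np,pickle
for n in ["wrist"]:
    c=capture(n); cv2.imwrite(f"pics/{n}1.png",c["img"][:,:,::-1]); pickle.dump(c,open("w1.pkl","wb"))
s=readout.sense(); print(s["time_s"],s["eef_pos"],s["ee_rot"],s["joints"],c["eye"])
E
```

```text
3.15 [ 529.55791522 -286.50566857  303.68273345] [-4.78757323e-05  9.99999898e-01  3.35241984e-04 -3.00401338e-04] [-6.90214329e-01  4.85897285e-01  1.24797253e+00 -3.12999383e-04
  1.40824699e+00  8.79962249e-01] [ 601.96580053 -285.8819757   373.84027655]
```

View pics/wrist1.png

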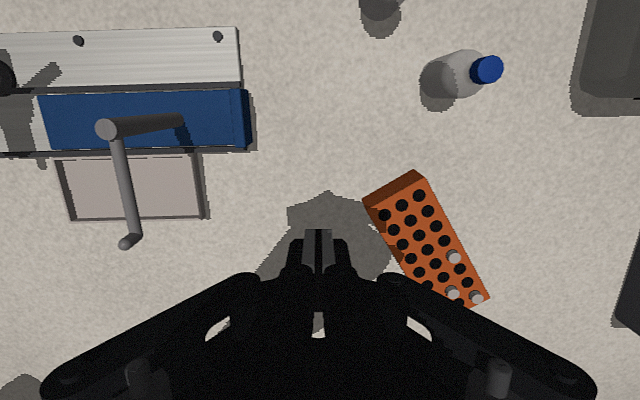

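```bash
python3 - <<'E'
from h import *
import pickle
c=pickle.load(open("w1.pkl","rb")); C=camof(c)
tcp=np.array([529.56,-286.5,303.68])
for uv in [(318,230),(300,232),(290,245),(350,245),(250,275),(200,290),(120,330),(55,370),(42,382),(590,370),(138,375),(215,330)]:
    d=C.ray(*uv)
    out=[]
    for X in (0,11):
        t=(tcp[0]+X-C.eye[0])/d[0]; p=C.eye+d*t; out.append((round(-(p-tcp)[1]),round(-(p-tcp)[2])))
    print(uv,out)
# scene points
for n,uv,z in [("faceTR",(247,89),52),("faceBR",(251,149),52),("bedTR",(239,27),12),("posttop",(107,129),144),("hookend",(127,243),156),("bedBR",(254,150),12)]:
    print(n,C.at_z(*uv,z).round(1))
from h import top
T=lambda x,y:(170+x/2.85,90+y/2.85)
for n,t,uv in [("posttop",(530,290),(107,129)),("faceTR",(588,272),(247,89)),("hookend",(533,397),(127,243))]:
    p,e=tri([(top,*T(*t)),(C,*uv)]);print(n,p.round(),np.round(e,1))
E
```

```text
(318, 230) [(0, 92), (0, 67)]
(300, 232) [(-11, 89), (-9, 65)]
(290, 245) [(-15, 73), (-13, 51)]
(350, 245) [(16, 73), (14, 52)]
(250, 275) [(-30, 45), (-25, 27)]
(200, 290) [(-47, 34), (-40, 18)]
(120, 330) [(-65, 12), (-55, 0)]
(55, 370) [(-73, -3), (-62, -13)]
(42, 382) [(-74, -7), (-63, -16)]
(590, 370) [(76, -3), (64, -13)]
(138, 375) [(-50, -5), (-42, -15)]
(215, 330) [(-34, 12), (-29, 0)]
faceTR [ 611.5 -214.5   52. ]
faceBR [ 551.2 -215.    52. ]
bedTR [ 675.7 -201.1   12. ]
posttop [ 580.2 -129.2  144. ]
hookend [ 493.2 -136.1  156. ]
bedBR [ 543.7 -209.7   12. ]
posttop [ 580. -128.  143.] [0.4 0.4]
faceTR [ 611. -210.   30.] [1.5 1.5]
hookend [ 467. -124.  129.] [14.2 14.2]
```

>>> {"op": "apply_moves", "data": {
  "targets": [
    [1,-0.3,4,0],
    [1,-0.3,4,0],
    [1,-0.3,4,0],
    [1,-0.3,4,0],
    [1,-0.3,4,0],
    [0,-1,0,0],
    [0,-1,0,0],
    [0,-1,0,0]
  ]
}}

```text
time_s: 3.95
eef_pos: [580.1, -241.5, 106.7]
ee_rot: [0.001, 1.0, -0.0, 0.002]
force: [0.4, -0.1, 0.6]
grip_width: -0.001
```

>>> {"op": "apply_moves", "data": {
  "targets": [
    [0,-0.8,0,0],
    [0,-0.8,0,0],
    [0,-0.8,0,0],
    [0,0,0,0]
  ]
}}

```text
time_s: 4.35
eef_pos: [580.2, -216.7, 104.8]
ee_rot: [0.0, 1.0, 0.001, 0.001]
force: [1.2, 0.2, -0.1]
grip_width: 0.002
```

>>> {"op": "apply_moves", "data": {
  "targets": [
    [0,-0.8,0,0],
    [0,-0.8,0,0],
    [0,-0.8,0,0],
    [0,-0.8,0,0],
    [0,0,0,0]
  ]
}}

```text
time_s: 4.85
eef_pos: [580.1, -185.0, 104.3]
ee_rot: [0.0, 1.0, 0.0, 0.0]
force: [-0.4, -0.5, 0.0]
grip_width: -0.001
```

```bash
python3 - <<'E'
from rig import *
import cv2,numpy as np
a=capture("side")["img"][:,:,::-1][110:290,240:450]; cv2.imwrite("pics/side2.png",cv2.resize(a,None,fx=3.3,fy=3.3,interpolation=cv2.INTER_CUBIC))
E
```

```text
(no output)
```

View pics/side2.png

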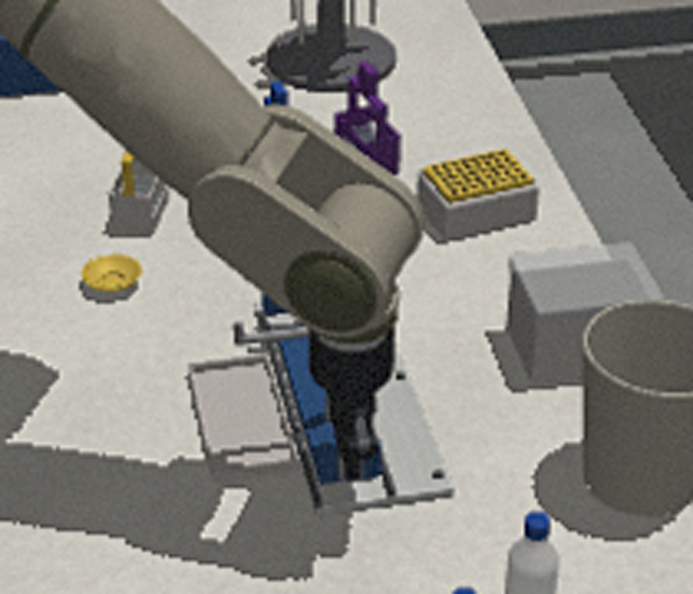

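>>> {"op": "apply_moves", "data": {
  "targets": [
    [0,-0.8,0,0],
    [0,-0.8,0,0],
    [0,-0.8,0,0],
    [0,-0.5,0,0],
    [0,-0.4,0,0]
  ]
}}

```text
time_s: 5.4
eef_pos: [579.8, -152.0, 103.9]
ee_rot: [0.0, 1.0, 0.0, 0.0]
force: [0.3, -4.5, 1.8]
grip_width: -0.002
```

>>> {"op": "apply_moves", "data": {
  "targets": [
    [0,-0.4,0,0],
    [0,-0.4,0,0],
    [0,-0.3,0,0]
  ]
}}

```text
time_s: 5.7
eef_pos: [579.8, -143.2, 104.2]
ee_rot: [0.003, 1.0, 0.001, 0.0]
force: [-3.6, -28.8, 0.5]
grip_width: 0.003
```

>>> {"op": "apply_moves", "data": {
  "targets": [
    [0,0.1,0,0],
    [0,0,0,0],
    [0,0,0,0]
  ]
}}

```text
time_s: 6.0
eef_pos: [579.7, -143.7, 104.0]
ee_rot: [0.001, 1.0, 0.0, 0.0]
force: [-1.4, -12.1, 0.3]
grip_width: -0.001
```

>>> {"op": "apply_moves", "data": {
  "targets": [
    [0,1.5,0,0],
    [0,2,-1,0],
    [0,2,-3,0],
    [0,0,-5,0],
    [0,0,-5,0],
    [0,0,-4,0],
    [0,0,0,0]
  ]
}}

```text
time_s: 6.7
eef_pos: [580.8, -197.6, 289.7]
ee_rot: [0.002, 1.0, 0.0, 0.004]
force: [0.7, -0.4, 0.8]
grip_width: -0.002
```

```bash
python3 - <<'E'
from rig import *
import cv2,numpy as np,pickle
for n in ["wrist","top","side"]:
    c=capture(n); cv2.imwrite(f"pics/{n}3.png",c["img"][:,:,::-1]); pickle.dump(c,open(f"{n}3.pkl","wb"))
s=readout.sense(); print(s["time_s"],s["eef_pos"],s["ee_rot"],s["force"])
a=cv2.imread("pics/side3.png")[110:290,240:450]; cv2.imwrite("pics/side3c.png",cv2.resize(a,None,fx=3.3,fy=3.3,interpolation=cv2.INTER_CUBIC))
E
```

```text
6.85 [ 579.54383932 -197.01782938  282.53041055] [-9.78721032e-04  9.99999011e-01  3.21483225e-04 -9.57640730e-04] [0.27912105 0.31046207 0.40811296]
```

View pics/wrist3.png

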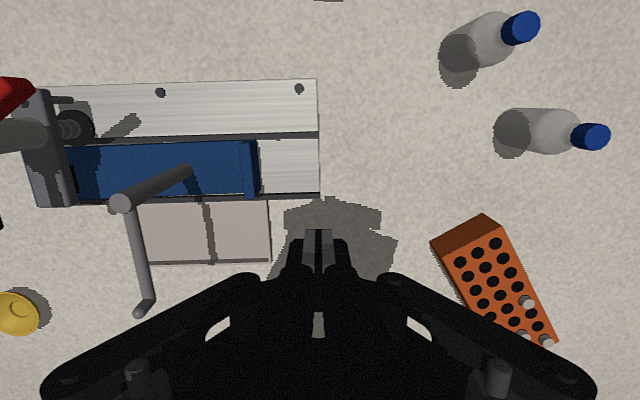

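View pics/side3c.png

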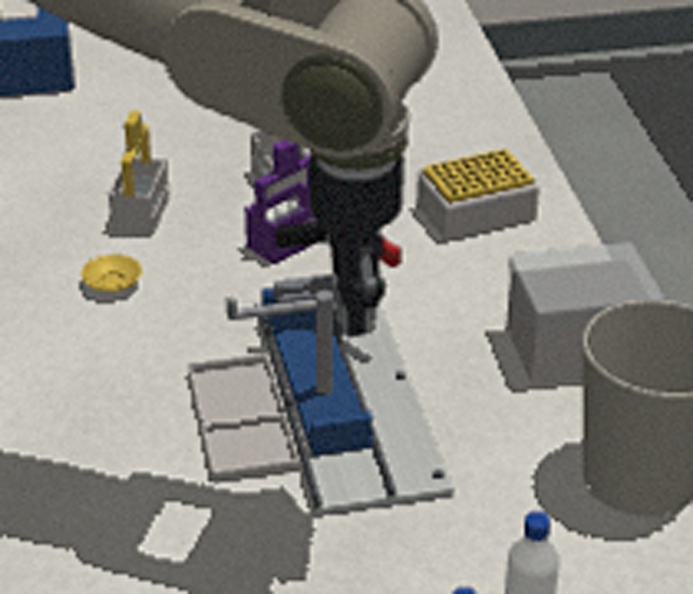

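>>> {"op": "apply_moves", "data": {
  "targets": [
    [-1,-4,0,0],
    [-1,-4,0,0],
    [-1,-4,0,0],
    [-1,-4,0,0],
    [-1,-4,0,0],
    [0,0,0,0],
    [0,0,0,0]
  ]
}}

```text
time_s: 7.55
eef_pos: [529.4, 3.3, 282.6]
ee_rot: [-0.0, 1.0, 0.001, -0.001]
force: [0.6, 0.3, 0.4]
grip_width: 0.002
```

```bash
python3 - <<'E'
from rig import *
import cv2,numpy as np,pickle
for n in ["wrist"]:
    c=capture(n); cv2.imwrite(f"pics/{n}4.png",c["img"][:,:,::-1]); pickle.dump(c,open(f"{n}4.pkl","wb"))
s=readout.sense(); print(s["time_s"],s["eef_pos"],s["ee_rot"])
for t in ["ring_centre","red_arm_tip","jaw","hook_seat"]:
        print(t,[(round(d["score"],2),round(d["location"][0]*640),round(d["location"][1]*400)) for d in nets.boxes_of(n,t)[:3]])
E
```

```text
7.6 [529.62972746   2.47176752 282.74993515] [-2.54937997e-04  9.99999325e-01  3.48732725e-04 -1.07830268e-03]
ring_centre [(0.86, 220, 46), (0.45, 375, 124)]
red_arm_tip [(0.65, 223, 50)]
jaw [(0.88, 227, 62), (0.47, 336, 81)]
hook_seat [(0.81, 374, 124)]
```

View pics/wrist4.png

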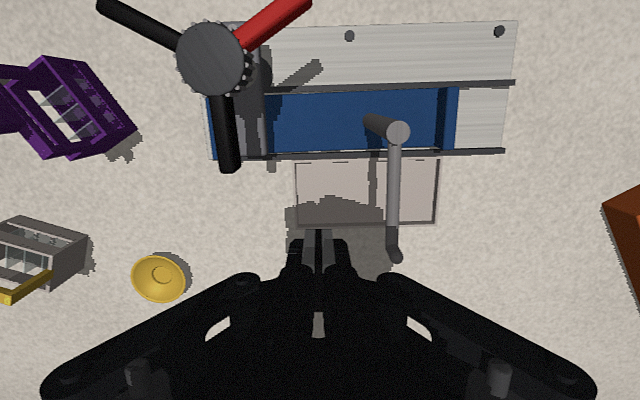

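```bash
cat > fit.py <<'E'
from h import *
import pickle
from scipy.optimize import least_squares
C4=camof(pickle.load(open("wrist4.pkl","rb"))); C3=camof(pickle.load(open("wrist3.pkl","rb")))
# params: bx,by,yaw, ringz, ring angle of arm3, bracket dy
def W(p,l):
    c,s=np.cos(p[2]),np.sin(p[2]); return np.array([p[0]+c*l[0]-s*l[1],p[1]+s*l[0]+c*l[1],l[2]])
def arm(p,k,r,dz):
    a=p[4]+k*2*np.pi/3; return np.array([p[0]+r*np.cos(a),p[1]+r*np.sin(a),p[3]+dz])
obs=[]
def res(p):
    o=[]
    def add(C,P,u,v,w=1): o.extend((C.proj(P)[0]-[u,v])*w)
    add(C4,[p[0],p[1],p[3]+12.5],211,58)
    add(C4,arm(p,0,74,11),231,167,.7)
    add(C4,arm(p,1,74,11),308,-3,.3)
    add(C4,arm(p,-1,74,11),100,3,.5)
    add(C4,W(p,(-50,-85-35+p[5],144)),398,131)
    add(C4,W(p,(-50-30,-200+p[5],52)),443,150,.5)
    add(C4,W(p,(-50+30,-200+p[5],52)),458,87,.5)
    add(C3,W(p,(-50,-120+p[5],144)),122,202)
    add(C3,W(p,(-50+30,-200+p[5],52)),257,141,.5)
    add(C3,W(p,(-50-30,-200+p[5],52)),259,197,.5)
    add(C4,W(p,(-140+5,-120+p[5],147)),397,257,.3)
    return np.array(o)
f=least_squares(res,[632,69,0,135,3.1,0],loss="soft_l1")
print(f.x.round(3)); print(res(f.x).reshape(-1,2).round(1).tolist())
print("seat",W(f.x,(-115,-120+f.x[5],140)))
E
python3 fit.py
```

```text
[ 6.26336e+02  7.30280e+01  3.20000e-02  1.24945e+02  3.22000e+00
 -3.01100e+00]
[[0.4, 0.1], [-0.8, 0.8], [-1.1, -3.5], [0.5, 0.1], [1.1, 0.2], [6.0, 0.0], [1.7, -0.4], [-1.0, -0.2], [-3.3, 0.8], [-1.8, 1.1], [-0.7, -3.0]]
seat [515.27237828 -53.54816993 140.        ]
```

```bash
sed -i 's|    return np.array(o)|    T=lambda x,y:(170+x/2.85,90+y/2.85)\n    S=lambda x,y:(240+x/3.3,110+y/3.3)\n    add(top,[p[0],p[1],p[3]+12.5],*T(360,240));add(side,[p[0],p[1],p[3]+12.5],*S(345,222));add(top,arm(p,1,74,0),*T(411,221),.7);add(side,arm(p,1,74,0),*S(398,256),.7)\n    o.extend([(p[3]-134)/1.5]*2)\n    return np.array(o)|' fit.py; python3 fit.py
```

```text
[6.25426e+02 7.02830e+01 3.90000e-02 1.32863e+02 3.22200e+00 1.02000e-01]
[[0.7, 0.0], [-0.0, 3.4], [0.1, -4.4], [-1.6, -0.9], [1.0, 0.4], [6.1, -0.2], [1.6, -0.7], [-1.0, 0.0], [-3.5, 0.6], [-1.7, 0.9], [-0.5, -2.9], [-0.6, 4.1], [-0.4, -0.8], [-0.0, -1.1], [-0.4, 0.6], [-0.8, -0.8]]
seat [515.14516986 -53.96991233 140.        ]
```

>>> {"op": "apply_moves", "data": {
  "targets": [
    [2.5,-1.5,0,0],
    [2.6,-1.5,0,0],
    [0,0,4,0],
    [0,0,4.5,0],
    [0,0,0,0]
  ]
}}

```text
time_s: 8.3
eef_pos: [578.7, 32.5, 193.4]
ee_rot: [-0.001, 1.0, -0.0, -0.005]
force: [0.3, 0.1, 0.3]
grip_width: 0.001
```

```bash
cat > arc.py <<'E'
import numpy as np,sys
def rows(c,r,a0,a1,n,p0,dz_per_deg=2.23*np.pi/180):
    # tool heading 0; p0 current xy; a decreasing
    p=np.array(p0,float); z=0; zt=0
    out=[]; 
    aa=np.linspace(a0,a1,n+1)[1:]; da=abs(a1-a0)/n
    for a in aa:
        t=np.array([c[0]+r*np.cos(np.radians(a)),c[1]+r*np.sin(np.radians(a))])
        d=np.round((t-p)/10,1); p=p+d*10; zt+=da*dz_per_deg; dz=np.round((zt-z)/10,1); z+=dz*10
        out.append([float(d[0]),float(-d[1]),float(dz),0])
    return out,p
E
python3 - <<'E'
from arc import *
from rig import readout
s=readout.sense(); print(s["eef_pos"],s["force"])
p=s["eef_pos"][:2]
for i in range(4):
    o,p=rows((627,70),60,220-160*i,220-160*(i+1),8,p); print(o,p)
E
```

```text
[578.67671362  32.45085056 193.4211602 ] [0.29415865 0.08355144 0.27506852]
[[-0.8, -1.7, 0.1, 0], [-0.4, -2.1, 0.1, 0], [0.4, -2.0, 0.0, 0], [1.0, -1.8, 0.1, 0], [1.6, -1.4, 0.1, 0], [2.0, -0.7, 0.1, 0], [2.1, 0.0, 0.0, 0], [1.9, 0.7, 0.1, 0]] [656.67671362 122.45085056]
[[1.6, 1.4, 0.1, 0], [1.1, 1.8, 0.1, 0], [0.3, 2.0, 0.0, 0], [-0.3, 2.1, 0.1, 0], [-1.1, 1.8, 0.1, 0], [-1.6, 1.3, 0.1, 0], [-1.9, 0.8, 0.0, 0], [-2.1, -0.0, 0.1, 0]] [616.67671362  10.45085056]
[[-2.0, -0.8, 0.1, 0], [-1.6, -1.3, 0.1, 0], [-1.0, -1.8, 0.0, 0], [-0.4, -2.1, 0.1, 0], [0.4, -2.0, 0.1, 0], [1.0, -1.8, 0.1, 0], [1.6, -1.4, 0.0, 0], [2.0, -0.7, 0.1, 0]] [616.67671362 129.45085056]
[[2.1, 0.0, 0.1, 0], [1.9, 0.7, 0.1, 0], [1.6, 1.4, 0.0, 0], [1.1, 1.8, 0.1, 0], [0.3, 2.0, 0.1, 0], [-0.3, 2.1, 0.1, 0], [-1.1, 1.8, 0.0, 0], [-1.6, 1.3, 0.1, 0]] [656.67671362  18.45085056]
```

>>> {"op": "apply_moves", "data": {
  "targets": [
    [-0.8,-1.7,0.1,0],
    [-0.4,-2.1,0.1,0],
    [0.4,-2.0,0.0,0],
    [1.0,-1.8,0.1,0],
    [1.6,-1.4,0.1,0],
    [2.0,-0.7,0.1,0],
    [2.1,0.0,0.0,0],
    [1.9,0.7,0.1,0]
  ]
}}

```text
time_s: 9.1
eef_pos: [659.1, 124.4, 196.0]
ee_rot: [-0.0, 1.0, 0.001, 0.001]
force: [-3.5, 0.3, 1.4]
grip_width: -0.001
```

```bash
python3 - <<'E'
from rig import *
import cv2
s=readout.sense(); print(s["time_s"],s["eef_pos"],s["force"],s["wrist_torque"])
c=capture("side")["img"][:,:,::-1][110:290,240:450]; cv2.imwrite("pics/side5.png",cv2.resize(c,None,fx=3.3,fy=3.3,interpolation=cv2.INTER_CUBIC))
E
```

```text
9.1 [659.1325453  124.41969027 195.96110789] [-3.50345563  0.31270386  1.36570918] [ 0.05703847  0.54069314 -0.03362628]
```

View pics/side5.png

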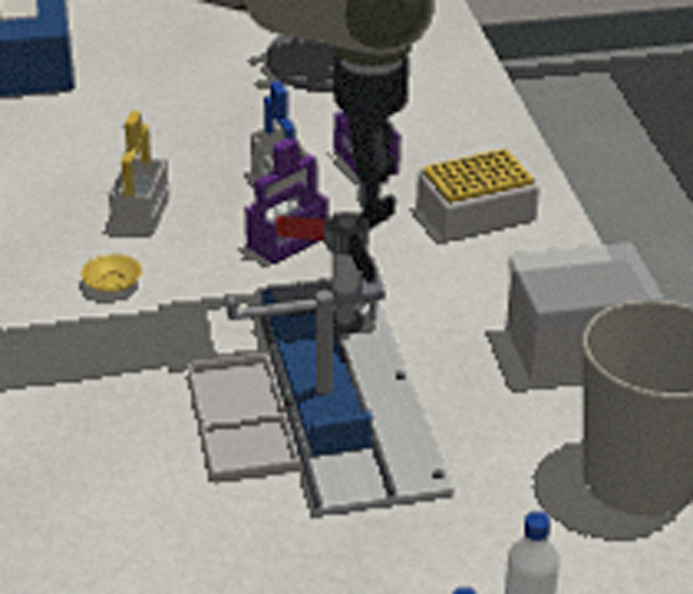

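Pushing works: the red arm has come round to -x, and the measured push is about 3.5 N. I'll continue the spiral.

>>> {"op": "apply_moves", "data": {
  "targets": [
    [1.6,1.4,0.1,0],
    [1.1,1.8,0.1,0],
    [0.3,2.0,0.0,0],
    [-0.3,2.1,0.1,0],
    [-1.1,1.8,0.1,0],
    [-1.6,1.3,0.1,0],
    [-1.9,0.8,0.0,0],
    [-2.1,0,0.1,0]
  ]
}}

```text
time_s: 9.95
eef_pos: [618.3, 9.6, 188.8]
ee_rot: [0.0, 1.0, -0.001, 0.002]
force: [4.3, 0.6, 0.3]
grip_width: 0.001
```

>>> {"op": "apply_moves", "data": {
  "targets": [
    [-2.0,-0.8,0.1,0],
    [-1.6,-1.3,0.1,0],
    [-1.0,-1.8,0.0,0],
    [-0.4,-2.1,0.1,0],
    [0.4,-2.0,0.1,0],
    [1.0,-1.8,0.1,0],
    [1.6,-1.4,0.0,0],
    [2.0,-0.7,0.1,0]
  ]
}}

```text
time_s: 10.75
eef_pos: [618.2, 131.4, 181.9]
ee_rot: [0.0, 1.0, 0.001, -0.0]
force: [-2.7, -2.2, 1.3]
grip_width: -0.001
```

```bash
python3 - <<'E'
from rig import *
import cv2
s=readout.sense(); print(s["time_s"],s["eef_pos"],s["force"],s["wrist_torque"])
c=capture("side")["img"][:,:,::-1][110:290,240:450]; cv2.imwrite("pics/side6.png",cv2.resize(c,None,fx=3.3,fy=3.3,interpolation=cv2.INTER_CUBIC))
E
```

```text
10.75 [618.19949833 131.41998078 181.851945  ] [-2.65125739 -2.23450514  1.28389777] [-0.26151118  0.51033091 -0.08872937]
```

View pics/side6.png

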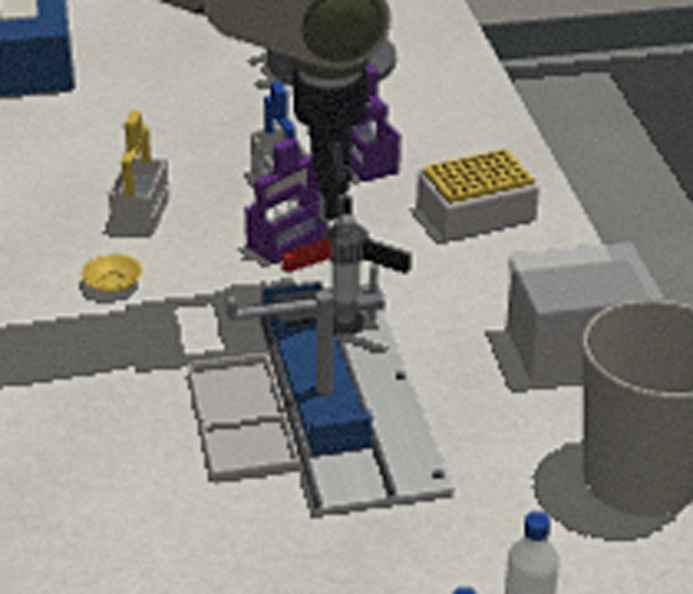

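>>> {"op": "apply_moves", "data": {
  "targets": [
    [2.1,0.0,0.1,0],
    [1.9,0.7,0.1,0],
    [1.6,1.4,0.0,0],
    [0.7,1.0,0,0]
  ]
}}

```text
time_s: 11.2
eef_pos: [681.8, 98.6, 179.1]
ee_rot: [-0.0, 1.0, 0.0, -0.0]
force: [-1.8, 1.8, -0.3]
grip_width: -0.005
```

>>> {"op": "apply_moves", "data": {
  "targets": [
    [0.4,0.8,0,0],
    [0.2,1.0,0,0]
  ]
}}

```text
time_s: 11.4
eef_pos: [687.4, 80.8, 179.1]
ee_rot: [-0.0, 1.0, 0.0, -0.0]
force: [-1.6, 2.5, -1.0]
grip_width: -0.003
```

>>> {"op": "apply_moves", "data": {
  "targets": [
    [0,1.0,0,0],
    [-0.1,1.0,0,0]
  ]
}}

```text
time_s: 11.6
eef_pos: [686.5, 60.3, 179.1]
ee_rot: [-0.0, 1.0, 0.0, 0.0]
force: [-0.8, 2.9, -0.3]
grip_width: -0.003
```

>>> {"op": "apply_moves", "data": {
  "targets": [
    [-0.3,1.0,0,0]
  ]
}}

```text
time_s: 11.7
eef_pos: [683.4, 50.3, 179.0]
ee_rot: [-0.0, 1.0, 0.0, 0.0]
force: [-0.5, 5.2, -0.3]
grip_width: -0.003
```

>>> {"op": "apply_moves", "data": {
  "targets": [
    [-0.4,0.9,0,0]
  ]
}}

```text
time_s: 11.8
eef_pos: [679.4, 41.4, 179.0]
ee_rot: [-0.001, 1.0, 0.0, 0.0]
force: [0.9, 6.1, -1.0]
grip_width: -0.003
```

>>> {"op": "apply_moves", "data": {
  "targets": [
    [-0.6,0.9,0,0]
  ]
}}

```text
time_s: 11.9
eef_pos: [673.5, 32.8, 179.0]
ee_rot: [-0.001, 1.0, 0.0, 0.001]
force: [1.8, 8.2, -1.0]
grip_width: -0.005
```

>>> {"op": "apply_moves", "data": {
  "targets": [
    [-0.6,0.7,0,0],
    [0,0,0,0]
  ]
}}

```text
time_s: 12.1
eef_pos: [667.4, 25.4, 179.1]
ee_rot: [-0.001, 1.0, -0.0, 0.001]
force: [3.8, 5.0, -2.7]
grip_width: 0.004
```

>>> {"op": "apply_moves", "data": {
  "targets": [
    [-0.8,0.6,0,0]
  ]
}}

```text
time_s: 12.2
eef_pos: [660.2, 20.6, 179.0]
ee_rot: [-0.001, 1.0, 0.0, 0.002]
force: [6.8, 9.4, -3.2]
grip_width: -0.001
```

>>> {"op": "apply_moves", "data": {
  "targets": [
    [-0.4,0.2,0,0],
    [0,0,0,0]
  ]
}}

```text
time_s: 12.4
eef_pos: [655.9, 18.0, 179.2]
ee_rot: [-0.001, 1.0, 0.0, 0.002]
force: [6.3, 6.6, -3.8]
grip_width: -0.002
```

>>> {"op": "apply_moves", "data": {
  "targets": [
    [1,-0.6,0,0],
    [0.3,-0.2,-2,0],
    [0,0,-4.5,0],
    [0,0,-4.5,0],
    [-0.8,-4.5,0,0],
    [-0.8,-4.5,0,0],
    [-0.8,-4.5,0,0],
    [-0.8,-4.5,0,0]
  ]
}}

```text
time_s: 13.2
eef_pos: [636.1, 206.4, 289.4]
ee_rot: [0.0, 1.0, -0.0, 0.001]
force: [1.4, -0.3, 0.2]
grip_width: 0.002
```

>>> {"op": "apply_moves", "data": {
  "targets": [
    [-1.2,-4.0,0,-8.5],
    [-1.2,-4,0,-8.5],
    [-1,-4,0,-8.5],
    [0,0,0,-8.5],
    [0,0,0,-8.5],
    [0,0,0,-8.5],
    [0,0,0,-8.5],
    [0,0,0,-8.5]
  ],
  "grip": 5
}}

```text
time_s: 14.0
eef_pos: [585.7, 317.9, 289.2]
ee_rot: [0.001, 0.827, 0.562, 0.0]
force: [0.4, -0.0, -0.1]
grip_width: 0.584
```

>>> {"op": "apply_moves", "data": {
  "targets": [
    [0,0,0,-8.5],
    [0,0,0,-8.5],
    [0,0,0,-5],
    [0,0,0,0],
    [0,0,0,0]
  ]
}}

```text
time_s: 14.5
eef_pos: [585.6, 318.3, 289.1]
ee_rot: [0.0, 0.708, 0.706, 0.0]
force: [0.1, 0.7, -0.3]
grip_width: 0.581
```

```bash
python3 - <<'E'
from rig import *
import cv2,numpy as np,pickle
for n in ["wrist","side"]:
    c=capture(n); cv2.imwrite(f"pics/{n}7.png",c["img"][:,:,::-1]); pickle.dump(c,open(f"{n}7.pkl","wb"))
s=readout.sense(); print(s["time_s"],s["eef_pos"],s["ee_rot"],s["joints"],s["force"])
for t in ["blue_grip","blue_eye"]:
        print(t,[(round(d["score"],2),round(d["location"][0]*640),round(d["location"][1]*400)) for d in nets.boxes_of("wrist",t)[:4]])
a=cv2.imread("pics/side7.png")[110:290,240:450]; cv2.imwrite("pics/side7c.png",cv2.resize(a,None,fx=3.3,fy=3.3,interpolation=cv2.INTER_CUBIC))
E
```

```text
14.6 [585.58009745 318.50802313 288.9871775 ] [1.82987008e-04 7.07618188e-01 7.06594980e-01 2.04636167e-05] [ 3.22882757e-01  6.48054730e-01  1.02540076e+00 -3.11049008e-04
  1.46793747e+00  3.24361700e-01] [-0.03761197 -0.04989103 -0.23665508]
blue_grip [(0.91, 459, 73), (0.85, 322, 234), (0.63, 337, 109)]
blue_eye [(0.8, 337, 107), (0.76, 457, 75)]
```

View pics/wrist7.png

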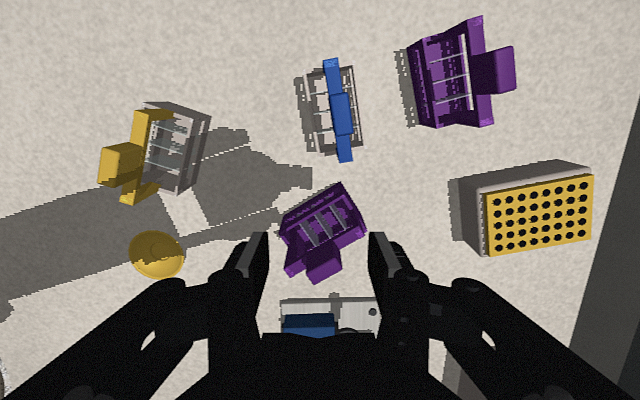

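View pics/side7c.png

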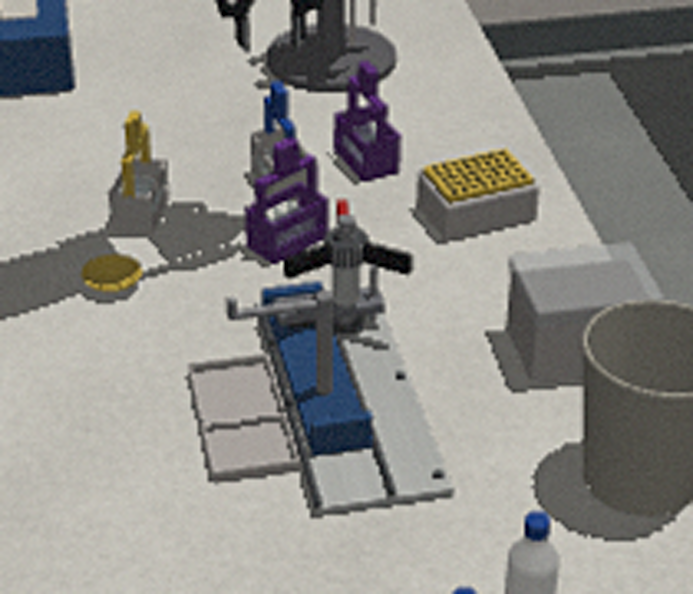

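>>> {"op": "apply_moves", "data": {
  "targets": [
    [3.5,0,0,0],
    [3.5,0,0,0],
    [0,0,0,0],
    [0,0,0,0]
  ]
}}

```text
time_s: 15.1
eef_pos: [585.3, 389.2, 288.4]
ee_rot: [0.0, 0.707, 0.707, -0.0]
force: [0.9, -0.6, 0.6]
grip_width: 0.583
```

```bash
python3 - <<'E'
from rig import *
import cv2,numpy as np,pickle
for n in ["wrist"]:
    c=capture(n); cv2.imwrite(f"pics/{n}8.png",c["img"][:,:,::-1]); pickle.dump(c,open(f"{n}8.pkl","wb"))
s=readout.sense(); print(s["time_s"],s["eef_pos"],s["ee_rot"])
a=cv2.imread("pics/wrist7.png")[40:190,260:420]; b=cv2.imread("pics/wrist8.png")[80:230,260:420]
cv2.imwrite("pics/ab.png",cv2.resize(np.hstack([a,b]),None,fx=2.5,fy=2.5,interpolation=cv2.INTER_CUBIC))
E
```

```text
15.15 [585.55360003 388.40256706 288.74316721] [ 1.29004265e-04  7.07078177e-01  7.07135341e-01 -2.09867304e-04]
```

View pics/ab.png

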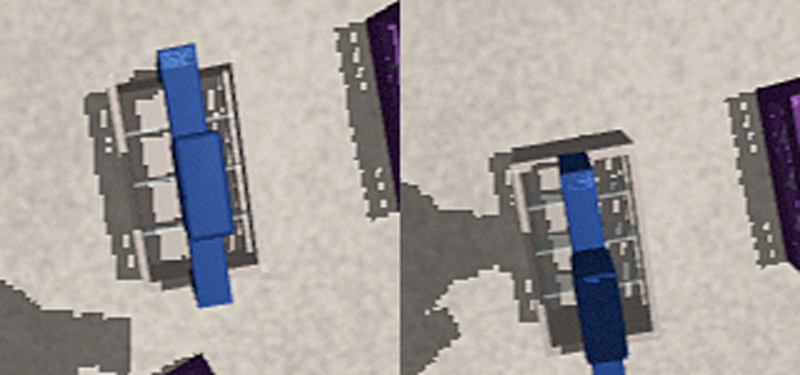

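View pics/wrist8.png

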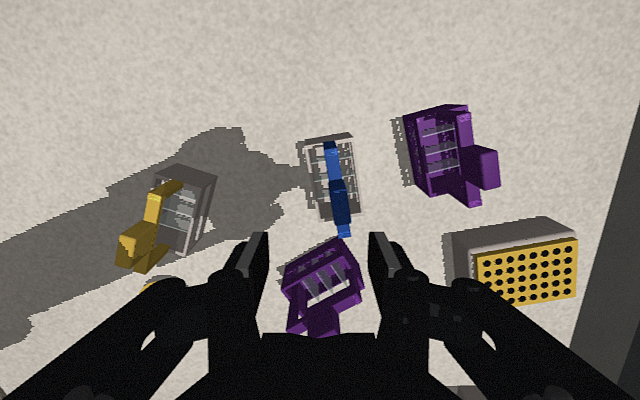

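```bash
python3 - <<'E'
from h import *
import pickle
C7=camof(pickle.load(open("wrist7.pkl","rb")));C8=camof(pickle.load(open("wrist8.pkl","rb")))
print(C7.eye,C8.eye)
a=lambda x,y:(C7,260+x/2.5,40+y/2.5); b=lambda x,y:(C8,260+(x-400)/2.5,80+y/2.5)
for n,p,q in [("tabtop",(203,186),(601,320)),("tab +y end",(197,132),(595,278)),("tab -y end",(210,238),(607,362)),("bar +y end top",(177,46),(576,170))]:
    P,e=tri([a(*p),b(*q)]);print(n,P.round(1),np.round(e,1))
for z in (134,):
    print(C7.at_z(*a(203,186)[1:],z),C7.at_z(*a(197,132)[1:],z),C7.at_z(*a(210,238)[1:],z))
for x,y in [(110,88),(232,66),(258,265)]: print(C7.at_z(*a(x,y)[1:],54).round(1))
for x,y in [(177,46),(214,305)]: print(C7.at_z(*a(x,y)[1:],104).round(1))
E
```

```text
[585.3982     390.03531655 359.49351163] [584.889264   460.933965   358.83999448]
tabtop [602.4 379.7 134.7] [0.2 0.2]
tab +y end [600.1 394.3 138.1] [0.1 0.1]
tab -y end [604.8 364.7 132.8] [0.1 0.1]
bar +y end top [595.7 421.   98.9] [0.1 0.1]
[602.27303405 379.61857929 134.        ] [600.2831069  394.41737202 134.        ] [604.62194149 364.81162454 134.        ]
[572.6 411.8  54. ]
[618.2 419.4  54. ]
[630.9 345.1  54. ]
[595.6 420.4 104. ]
[609.1 338.9 104. ]
```

>>> {"op": "apply_moves", "data": {
  "targets": [
    [-0.9,1.7,0,-4.5],
    [0,0,0,-4.5],
    [0,0,3.7,0],
    [0,0,3.7,0],
    [0,0,3.7,0],
    [0,0,0,0],
    [0,0,0,0]
  ],
  "grip": 5,
  "force": 40
}}

```text
time_s: 15.85
eef_pos: [603.1, 379.2, 179.3]
ee_rot: [0.0, 0.65, 0.76, 0.0]
force: [-0.1, 0.1, 0.8]
grip_width: 0.585
```

```bash
python3 - <<'E'
from rig import *
import cv2,numpy as np,pickle
for n in ["wrist","side"]:
    c=capture(n); cv2.imwrite(f"pics/{n}9.png",c["img"][:,:,::-1])
s=readout.sense(); print(s["time_s"],s["eef_pos"],s["ee_rot"],s["force"])
a=cv2.imread("pics/wrist9.png")[180:400,160:480]; b=cv2.imread("pics/side9.png")[110:220,260:420]
b=cv2.resize(b,None,fx=2.2,fy=2)
cv2.imwrite("pics/ab9.png",np.hstack([cv2.resize(a,None,fx=1.4,fy=1.4),cv2.resize(b,(340,308))]))
E
```

```text
15.95 [603.40251192 379.78122436 181.04183715] [0.00105372 0.64944378 0.76040624 0.00200515] [-0.12637586 -0.27582746  1.71952405]
```

View pics/ab9.png

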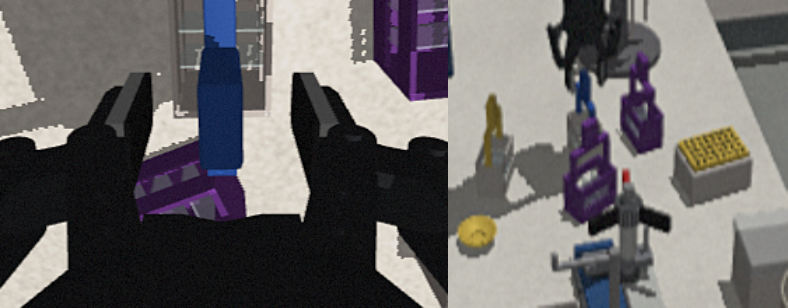

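>>> {"op": "apply_moves", "data": {
  "targets": [
    [0,0,0.2,0],
    [0,0,0,0],
    [0,0,0,0],
    [0,0,0,0],
    [0,0,0,0],
    [0,0,0,0]
  ],
  "grip": 0,
  "force": 40
}}

```text
time_s: 16.55
eef_pos: [602.8, 380.0, 176.8]
ee_rot: [0.0, 0.649, 0.761, 0.001]
force: [0.6, 0.4, 5.4]
grip_width: 0.159
```

>>> {"op": "apply_moves", "data": {
  "targets": [
    [0,0,0,0],
    [0,0,-0.5,0],
    [0,0,-1,0],
    [0,0,-1.5,0],
    [0,0,-2,0],
    [0,0,0,0]
  ]
}}

```text
time_s: 17.15
eef_pos: [603.2, 380.2, 230.0]
ee_rot: [0.001, 0.649, 0.761, 0.003]
force: [0.2, -0.1, -2.2]
grip_width: 0.156
```

```bash
python3 - <<'E'
from rig import *
import cv2,numpy as np,pickle
for n in ["wrist","side"]:
    c=capture(n); cv2.imwrite(f"pics/{n}10.png",c["img"][:,:,::-1])
s=readout.sense(); print(s["time_s"],s["eef_pos"],s["ee_rot"],s["force"],s["grip_width"])
b=cv2.imread("pics/side10.png")[110:220,260:420]
cv2.imwrite("pics/ab10.png",cv2.resize(b,None,fx=4,fy=4))
E
```

```text
17.25 [602.4298192  379.86209777 226.09155224] [9.53571815e-05 6.49218224e-01 7.60602161e-01 2.01459934e-04] [ 0.56370294 -0.10605497 -4.66369833] 0.15873877516023643
```

View pics/ab10.png

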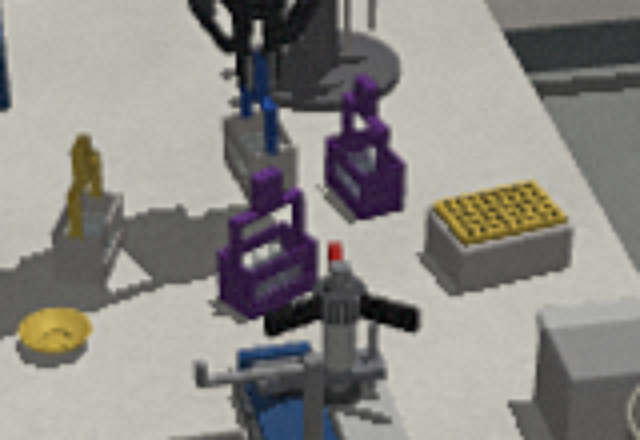

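View pics/wrist10.png

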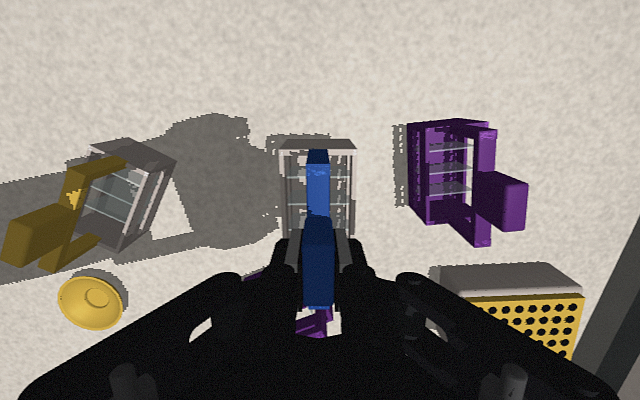

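>>> {"op": "apply_moves", "data": {
  "targets": [
    [0,0,-2,3.5],
    [0,0,-3.5,3.5],
    [0,0,-3,0],
    [-2,-0.8,-3,0],
    [-3.6,-1.5,-1.0,0],
    [-3.6,-1.5,0,0],
    [-3.6,-1.5,0,0],
    [-3.6,-1.5,0,0]
  ]
}}

```text
time_s: 18.05
eef_pos: [539.3, 212.2, 349.8]
ee_rot: [-0.001, 0.694, 0.72, -0.001]
force: [1.2, -0.9, -2.9]
grip_width: 0.155
```

>>> {"op": "apply_moves", "data": {
  "targets": [
    [-3.6,-1.5,0,0],
    [-3.6,-1.5,0,0],
    [-3.6,-1.5,0,0],
    [-3.6,-1.5,0,0],
    [-3.6,-1.5,0,0],
    [-3.6,-1.5,0,0],
    [-2,-1,0,0],
    [0,0,0,0]
  ]
}}

```text
time_s: 18.85
eef_pos: [447.8, -27.7, 350.2]
ee_rot: [-0.001, 0.696, 0.718, -0.001]
force: [0.2, 0.7, -2.7]
grip_width: 0.16
```

```bash
python3 - <<'E'
from rig import *
import cv2,numpy as np,pickle
s=readout.sense(); print(s["time_s"],s["eef_pos"],s["ee_rot"],s["force"],s["grip_width"])
h=2*np.arctan2(s["ee_rot"][2],s["ee_rot"][1]);print(np.degrees(h))
E
```

```text
18.85 [447.80298514 -27.72787693 350.23936715] [-5.33227662e-04  6.95637984e-01  7.18392091e-01 -5.60812337e-04] [ 0.23673258  0.715256   -2.66302564] 0.15956487567870403
91.84381057699161
```

>>> {"op": "apply_moves", "data": {
  "targets": [
    [-2.5,-2.4,0,0],
    [0,0,3.4,0],
    [0,0,3.4,0],
    [0,0,3.4,0],
    [0,0,0,0],
    [0,0,0,0]
  ]
}}

```text
time_s: 19.45
eef_pos: [426.0, -51.4, 249.5]
ee_rot: [-0.0, 0.694, 0.72, 0.0]
force: [0.7, 0.1, -3.3]
grip_width: 0.156
```

```bash
python3 - <<'E'
from rig import *
import cv2,numpy as np,pickle
for n in ["side","top","wrist"]:
    c=capture(n); cv2.imwrite(f"pics/{n}11.png",c["img"][:,:,::-1]); pickle.dump(c,open(f"{n}11.pkl","wb"))
s=readout.sense(); print(s["time_s"],s["eef_pos"],s["ee_rot"],s["force"],s["grip_width"])
b=cv2.imread("pics/side11.png")[140:270,240:400]
cv2.imwrite("pics/s11.png",cv2.resize(b,None,fx=4.5,fy=4.5,interpolation=cv2.INTER_CUBIC))
E
```

```text
19.6 [426.33396603 -51.72466691 250.48126171] [1.37820045e-03 6.94319056e-01 7.19665790e-01 5.46682364e-04] [ 0.38835695  0.6008254  -3.19868767] 0.1562542785622494
```

View pics/s11.png

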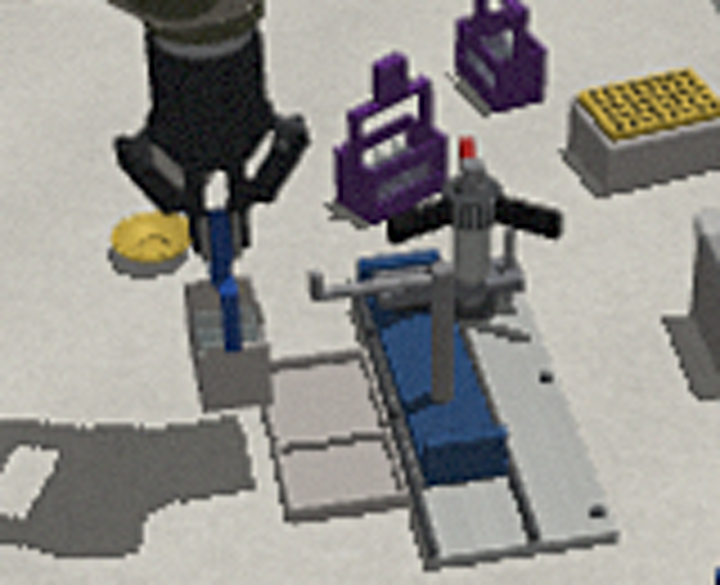

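View pics/wrist11.png

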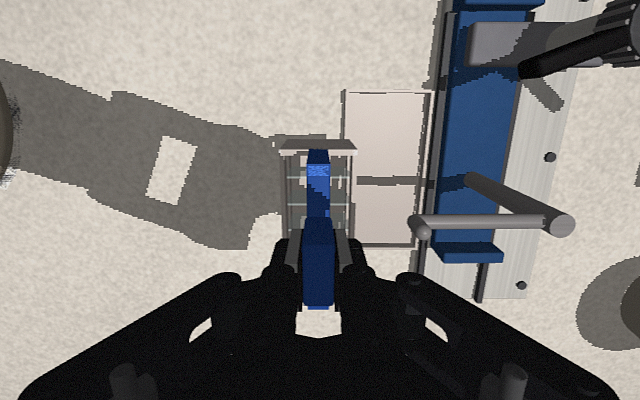

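View pics/top11.png

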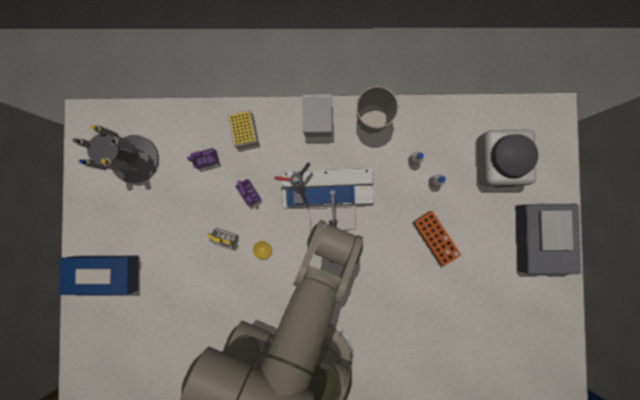

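```bash
python3 - <<'E'
from h import *
import pickle
C11=camof(pickle.load(open("wrist11.pkl","rb")));C4=camof(pickle.load(open("wrist4.pkl","rb")))
S=lambda x,y:(side,240+x/4.5,140+y/4.5)
for n,o in [("post",[(C11,563,224),(C4,398,131),S(442,268)]),("hooktip",[(C11,421,234),(C4,396,256),S(315,278)]),("hooktip w+s",[(C11,421,234),S(315,278)])]:
    P,e=tri(o);print(n,P.round(1),np.round(e,1))
print(C11.at_z(563,224,144),C11.at_z(421,234,156),C11.at_z(432,222,140))
print("basket handle tab top tri-check", C11.at_z(318,264,250.5-177.5+134))
E
```

```text
post [581.8 -50.7 142.5] [0.7 1.7 1.7]
hooktip [490.8 -55.9 149.9] [1.3 1.7 2.4]
hooktip w+s [491.6 -56.9 149.4] [1.6 1.6]
[580.12592484 -49.30801944 144.        ] [487.28884341 -53.89450937 156.        ] [499.42338941 -52.49763037 140.        ]
basket handle tab top tri-check [426.07939128 -46.21153524 207.        ]
```

>>> {"op": "apply_moves", "data": {
  "targets": [
    [0,0,0.2,0],
    [-0.1,2,0,0],
    [-0.1,2,0,0],
    [-0.1,2,0,0]
  ]
}}

```text
time_s: 20.0
eef_pos: [486.7, -52.6, 247.5]
ee_rot: [0.001, 0.694, 0.72, 0.0]
force: [0.3, -0.2, -4.0]
grip_width: 0.158
```

>>> {"op": "apply_moves", "data": {
  "targets": [
    [-0.1,2,0,0],
    [-0.1,1.9,0,0],
    [0,0,0,0],
    [0,0,0,0]
  ]
}}

```text
time_s: 20.4
eef_pos: [524.5, -53.1, 246.9]
ee_rot: [-0.0, 0.694, 0.72, -0.0]
force: [-0.4, -1.2, -3.2]
grip_width: 0.159
```

```bash
python3 - <<'E'
from rig import *
import cv2,numpy as np,pickle
for n in ["side"]:
    c=capture(n); cv2.imwrite(f"pics/{n}12.png",c["img"][:,:,::-1])
s=readout.sense(); print(s["time_s"],s["eef_pos"],s["ee_rot"],s["force"],s["grip_width"])
b=cv2.imread("pics/side12.png")[140:270,240:400]
cv2.imwrite("pics/s12.png",cv2.resize(b,None,fx=4.5,fy=4.5,interpolation=cv2.INTER_CUBIC))
E
```

```text
20.45 [524.29157496 -53.0653627  246.98168125] [-1.72349075e-04  6.94420935e-01  7.19568987e-01 -9.42044295e-05] [ 0.01009954 -0.32098382 -2.55586329] 0.1527345265278844
```

View pics/s12.png

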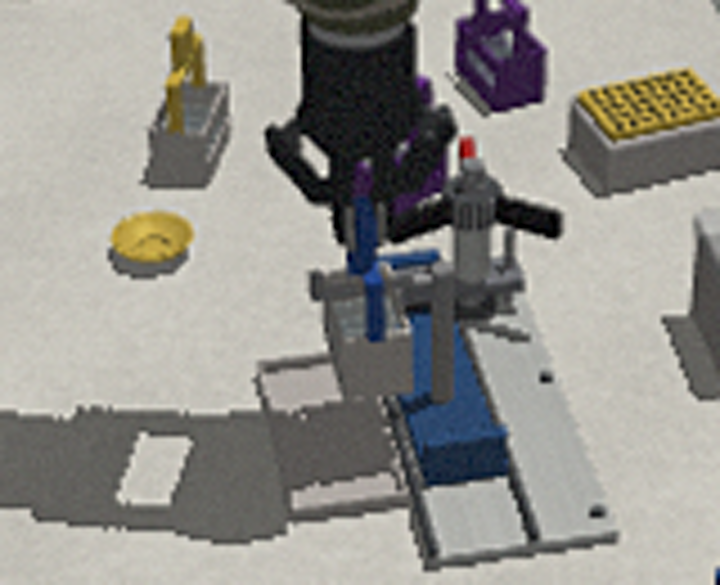

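>>> {"op": "apply_moves", "data": {
  "targets": [
    [0,0,0.6,0],
    [0,0,0.6,0],
    [0,0,0.5,0],
    [0,0,0.2,0],
    [0,0,0,0]
  ]
}}

```text
time_s: 20.95
eef_pos: [524.7, -53.2, 227.5]
ee_rot: [-0.0, 0.694, 0.72, -0.0]
force: [-0.3, -0.7, -2.7]
grip_width: 0.158
```

>>> {"op": "apply_moves", "data": {
  "targets": [
    [0,0,0.2,0],
    [0,0,0,0]
  ]
}}

```text
time_s: 21.15
eef_pos: [524.7, -53.2, 225.8]
ee_rot: [-0.0, 0.694, 0.72, -0.0]
force: [0.7, 0.5, -2.3]
grip_width: 0.154
```

>>> {"op": "apply_moves", "data": {
  "targets": [
    [0,0,0.1,0],
    [0,0,0,0]
  ]
}}

```text
time_s: 21.35
eef_pos: [524.8, -53.2, 224.9]
ee_rot: [-0.0, 0.694, 0.72, 0.0]
force: [-0.6, -0.7, -3.2]
grip_width: 0.159
```

>>> {"op": "apply_moves", "data": {
  "targets": [
    [0,0,0.1,0],
    [0,0,0,0]
  ]
}}

```text
time_s: 21.55
eef_pos: [524.9, -53.2, 224.6]
ee_rot: [0.0, 0.694, 0.72, 0.0]
force: [-1.5, 0.8, 4.0]
grip_width: 0.157
```

>>> {"op": "apply_moves", "data": {
  "targets": [
    [0,0,0.1,0],
    [0,0,0,0]
  ]
}}

```text
time_s: 21.75
eef_pos: [524.9, -53.2, 224.4]
ee_rot: [0.001, 0.694, 0.72, 0.0]
force: [-5.7, 1.8, 12.7]
grip_width: 0.152
```

>>> {"op": "apply_moves", "data": {
  "targets": [
    [0,0,-0.1,0],
    [0,0,0,0]
  ]
}}

```text
time_s: 21.95
eef_pos: [524.9, -53.2, 224.6]
ee_rot: [0.0, 0.694, 0.72, 0.0]
force: [-2.7, 1.3, 6.6]
grip_width: 0.16
```

>>> {"op": "apply_moves", "data": {
  "targets": [
    [0,0,0,0],
    [0,0,0,0],
    [0,0,0,0],
    [0,0,0,0]
  ],
  "grip": 2.5
}}

```text
time_s: 22.35
eef_pos: [524.8, -53.2, 223.7]
ee_rot: [-0.0, 0.694, 0.72, -0.0]
force: [-0.6, -0.5, 0.9]
grip_width: 0.295
```

```bash
python3 - <<'E'
from rig import *
import cv2,numpy as np,pickle
for n in ["side","wrist"]:
    c=capture(n); cv2.imwrite(f"pics/{n}13.png",c["img"][:,:,::-1])
s=readout.sense(); print(s["time_s"],s["eef_pos"],s["ee_rot"],s["force"],s["grip_width"])
b=cv2.imread("pics/side13.png")[140:270,240:400]
cv2.imwrite("pics/s13.png",cv2.resize(b,None,fx=4.5,fy=4.5,interpolation=cv2.INTER_CUBIC))
E
```

```text
22.45 [524.80890715 -53.18705384 223.81377509] [-9.39546731e-06  6.94474965e-01  7.19516867e-01  1.67240902e-05] [ 0.09330279  0.34540163 -0.63758651] 0.29412753899674604
```

View pics/s13.png

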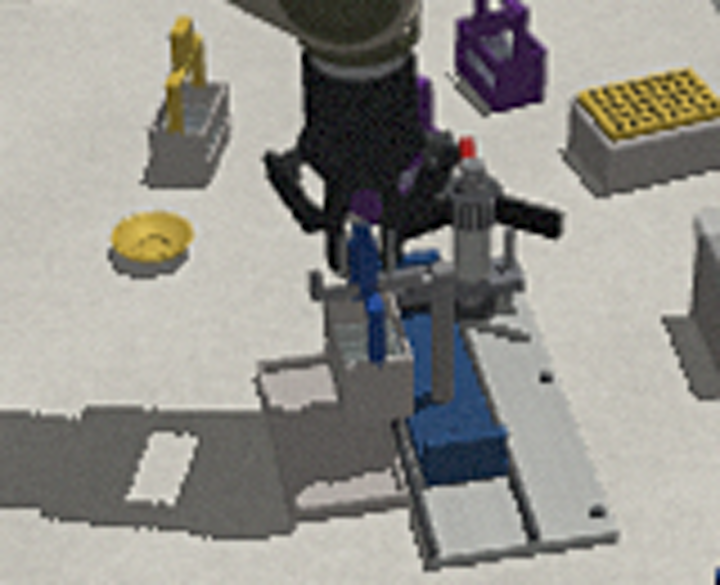

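View pics/wrist13.png

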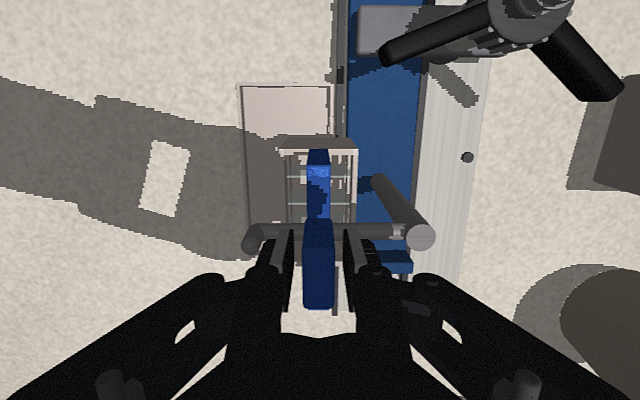

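>>> {"op": "apply_moves", "data": {
  "targets": [
    [0,0,-0.5,0],
    [0,0,-1,0],
    [0,0,-1.5,0],
    [0,0,-3,0],
    [0,0,-4,0],
    [0,0,-3,0]
  ]
}}

```text
time_s: 23.05
eef_pos: [524.7, -53.1, 357.2]
ee_rot: [0.001, 0.694, 0.72, 0.001]
force: [1.2, -0.0, -0.1]
grip_width: 0.293
```

>>> {"op": "apply_moves", "data": {
  "targets": [
    [0,-3,-2,0],
    [0,-4,0,0],
    [0,-4,0,0],
    [0,-4,0,0],
    [0,0,0,0],
    [0,0,0,0]
  ]
}}

```text
time_s: 23.65
eef_pos: [374.7, -58.5, 375.0]
ee_rot: [0.001, 0.695, 0.719, 0.0]
force: [-0.6, 0.3, 0.5]
grip_width: 0.295
```

```bash
python3 - <<'E'
from rig import *
import cv2,numpy as np,pickle
for n in ["side","wrist","top"]:
    c=capture(n); cv2.imwrite(f"pics/{n}14.png",c["img"][:,:,::-1])
s=readout.sense(); print(s["time_s"],s["eef_pos"],s["force"],s["grip_width"])
b=cv2.imread("pics/side14.png")[140:270,240:400]
cv2.imwrite("pics/s14.png",cv2.resize(b,None,fx=4.5,fy=4.5,interpolation=cv2.INTER_CUBIC))
E
```

```text
23.8 [375.59923681 -58.58394585 374.0500107 ] [ 0.42435096  0.30554759 -0.28861199] 0.2930551516642258
```

View pics/s14.png

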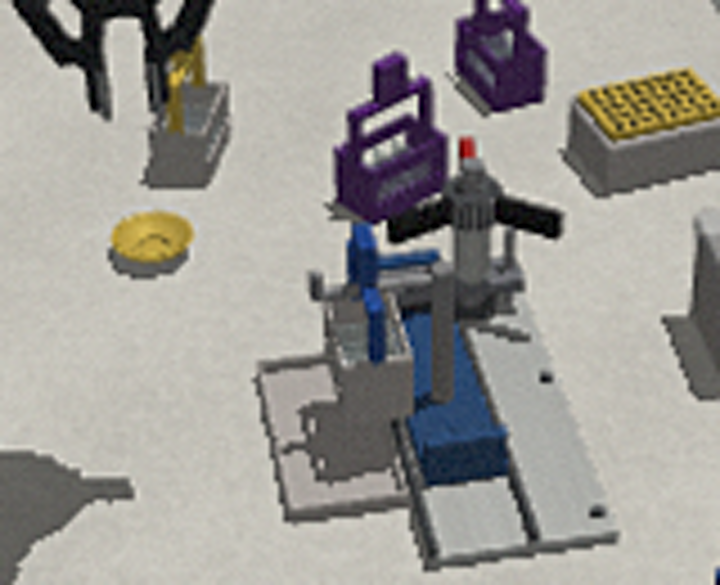

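View pics/wrist14.png

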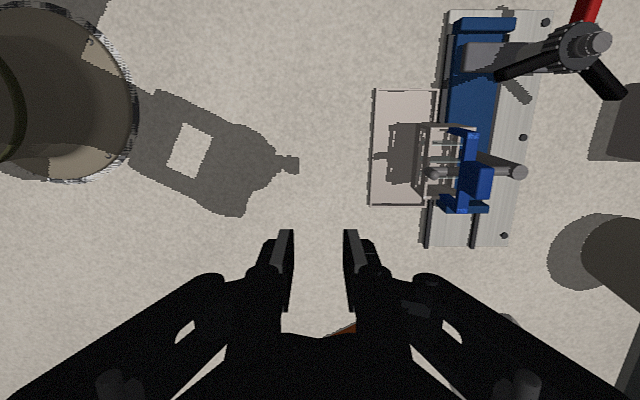

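```bash
python3 - <<'E'
from rig import *
print(ctrl.finish_job()); print(readout.sense()["time_s"])
E
```

```text
the job is handed in; nothing more can be done
None
the job is handed in; nothing more can be done
```

The job is handed in, at about 24 s of the 72 s allowed. The rig gives no verdict, so what follows is what my own checks showed.

- **Bracket:** I pushed it along the channel until the force jumped to about 29 N against the end stop. A fit to points picked in the wrist, top and side views put it within about 0.1 mm of home. An earlier version of that fit, with the ring's height left free, read 3 mm short; both are inside the 5 mm limit.
- **Ring:** I turned it about 1.6 turns clockwise by pushing one arm. The push rose from about 3 N to about 11.6 N at 60 mm radius, so the jaw is well past first contact. I took the over-6 N clamp force from this rise and did not measure it directly.
- **Basket:** I picked out the blue-handled basket from the two purple ones and the yellow one in an enlarged crop. It was lifted by its tab, threaded onto the hook, lowered until the weight came off the gripper, and released. In the last side and wrist pictures it hangs upright over the tray. Its bar is about 9 mm from the seat point, going by where I let go.
- **Other things:** the robot is clear of everything. The yellow basket and the dish looked unmoved in the last side picture. I did not measure the bystanders after the job was done.

The ring's height from the wrist view alone came out near 125 mm, which did not match its stated range. I held it near 134 mm using the stated starting range and the other cameras.

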